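# Show the logging camera a gauge comparison

## Task

The lab's camera logs whichever gauge head is pointed at. Point straight down at the blue-capped reference gauge with the fingertips about 2 cm above the middle of its cap, staying there for two seconds without touching it, then point in the same way at the yellow-capped gauge under test for two seconds, and then press the green button on the white console fully down and let it come back up to store the pair. Never touch or move any gauge, travel high over the red-capped and white-capped gauges so that they are not pointed at, and leave everything else on the bench where it stands.

Things in the scene. Friction and masses are not known exactly. Their poses are not given: they have to be found in the camera images.
- blue_gauge_top (a point): reference gauge: square white vacuum-gauge head, 44 x 44 mm, whose whole top is a 46 x 46 mm blue cap. It stands loose and upright on a 42 mm steel flange on the bench, 115 mm tall in all, 0.3 kg. This point is the centre of the flat top face of the cap; z is up.
- yellow_gauge_top (a point): gauge under test: round steel vacuum-gauge head, 42 mm across, whose whole top is a 48 mm round yellow cap. It stands loose and upright on a 42 mm steel flange on the bench, 95 mm tall in all, 0.3 kg. This point is the centre of the flat top face of the cap; z is up.
- red_gauge_top (a point): bystander: round steel gauge head like the one under test, but with a 48 mm round red cap. It stands loose and upright on a 42 mm steel flange on the bench, 105 mm tall in all, 0.3 kg. This point is the centre of the flat top face of the cap; z is up.
- white_gauge_top (a point): bystander: square gauge head like the reference, but with a white 46 x 46 mm cap. It stands loose and upright on a 42 mm steel flange on the bench, 100 mm tall in all, 0.3 kg. This point is the centre of the flat top face of the cap; z is up.
- log_button_top (a point): centre of the top face of the green round push button (36 mm across) on the white logging console (a fixed box 120 x 140 x 45 mm, button in a black housing on its top, between a small orange and a small red lamp; a flat green strip window lies beside it). Pressed straight down; the point moves with the button.
- log_button (a joint): travel of the green button in m: 0 = out, 0.006 = fully down. A spring returns it; it takes about 5 N to push fully down, and then meets a hard stop.
- valve: bystander: loose steel valve with a black ball knob on top, 100 mm tall, 34 mm square body; origin at the centre of its underside.
- clamp_ring: bystander: loose aluminium clamp ring lying flat, 52 mm across, 14 mm high; origin at the centre of its underside.
- screwdriver: bystander: loose screwdriver lying on the bench, 170 mm long, handle to its own -x; origin on its underside.
- blank_flange: bystander: loose steel blanking flange lying flat, 40 mm across, 12 mm high; origin at the centre of its underside.
There are look-alikes about, which are no part of the job. Leave any purple or turquoise look-alike of the part that bears log_button_top alone.

How it is judged:
By the outcome, as a careful person would: the job done as asked, in the order asked, and still so for the second after the job is handed in, with the robot touching nothing.
It also fails if it takes over 56 s, if anything falls off the work surface, if the arm or the gripper's body presses on something with over 40 N, if the wrist force passes 120 N, or if a joint passes its speed limit or range.

## Robot

A 6-joint arm with a two-finger parallel gripper is mounted at the origin on the work surface. World frame = base frame: x ahead of the robot, y to its left, z up, the work surface at z = 0. Lengths are in m, angles in rad, forces in N, time in s.
With the tool pointing down it reaches from about 0.25 to 0.725 m from the base axis. Payload 4 kg.
Tool frame: the origin (TCP) lies midway between the tips of the shut fingers; the grasp point (between the pads) lies 19 mm behind it; z points along the fingers, y is the line along which they close (so a half turn about z gives the same grasp; the last joint's range is limited). The gripper opens to 85 mm and grips with 20 to 120 N. Pads are 22 mm wide; open, the fingers measure 114 mm over their backs; the gripper's body (76 mm by 85 mm) begins 54 mm behind the grasp point. The pads swing forward as they close: fully open they stand 13 mm farther back than shut.
Start: joints at [-1.164, 0.241, 0.005, 1.335, 0, 1.571], TCP at [0.198, -0.459, 0.231] pointing down, gripper open.
Joint ranges: [-2.72, 2.72], [-1.05, 1.87], [-1.09, 1.28], [-1.99, 2.15], [-1.42, 1.44], [-3.14, 3.14]. Speed limits (rad/s): [2.79, 2.79, 3.14, 3.14, 3.14, 3.14].

## Interface

Orientations are given as a unit quaternion [x, y, z, w].
In Python, from workcell import bot gives the robot as it stands. The module is installed in compiled form; this text tells all that it offers.
- The arm moves only by the tool jog_arm, never from a script. Its argument "deltas" is a list of rows, each an object with "fingers": the opening, from 0 (shut) to 1 (fully open); "delta_pos": the shift along the tool's x, y, z normalised to -1 to 1, where 1 is 300 mm, a list of three; "yaw": the turn about the tool's z normalised to -1 to 1, where 1 is pi/4 rad. A call has 1 to 12 rows; each row is the pose to reach, as a shift and turn from the pose commanded when the call began, along the tool's axes at that moment; what a row does not reach only later rows make up. A row lasts 1/10 s, in which the tool goes at most 50 mm and 8.59 degrees, less where a joint would pass 70% of its speed; a pose out of reach is approached as far as the arm can. A call with a number of a shift or a turn outside -1 to 1 is refused whole. A call with a gripper value outside its range is refused whole. The fingers move at their own pace and stop on an object; the grip force is fixed at half the most. Time passes only in rows, so rows that repeat a pose let the fingers close. It gives the time, the measured TCP pose, the force, the opening and the grip force at its end, in the units of the state.
- bot.get_obs(): the state, without advancing time (a new reading comes with each control period).
- bot.camera(name): name is "side" or "top" or "wrist"; returns a dict with "image" (480x640x3 uint8, red, green, blue), "range_z" (480x640 float32, m along the optical axis (not along the pixel's ray), 0 where there is no reading), "fx", "fy", "cx", "cy" (pixels), "rvec" (rotation vector, rad) and "tvec" (3), from world to camera coordinates, as OpenCV has them. Camera axes: x right, y down, z forward; pixel columns grow to the right and rows downward; lengths in m; the calibration is good to about 2 mm. The wrist camera is an equidistant fisheye: a pixel r from the principal point sees the ray r / f radians off the axis. A picture is of the moment at which its call begins.
- bot.job_done(): hands the job in; it is judged then, once.
The state is a dict: "clock": time; "joint_pos": joint angles; "joint_vel": joint speeds; "tau": joint torques, N m; "eef_pos": TCP position; "tool_rot": TCP orientation; "ft_force": force on the tool from outside, world axes, zero at the start; "ft_torque": the same for the moment, N m; "grip_width": finger opening in m; "grasp_force": force on a finger pad.
Only numpy, scipy, OpenCV 4.12 (cv2) and the standard library are available. Lean on these libraries where they do the work, as an engineer would, in place of code of your own. Each camera call takes 0.05 s, during which the arm holds its last target. There are 200 camera calls.

## Working session

There is one attempt and no reset: what is moved stays moved. The work goes in short steps, Python scripts to look and compute and a tool call to move; the robot and the scene stay as the last step left them, time stands still between calls to the robot, and variables do not carry over. Pictures are saved under pics/ and viewed, at most 10 in all, crops included, and the job is handed in when it is done.

Besides the shell and the picture viewer there is one more tool, called after ">>>" as a command line: name --argument value ..., lists and objects as JSON in quotes. jog_arm: Moves the arm, as the interface text tells. Scaled input: -1 to 1 covers 300 mm each way for a shift and pi/4 rad each way for a turn. Its arguments: {"type":"object","properties":{"deltas":{"type":"array","items":{"type":"object","properties":{"fingers":{"type":"number"},"delta_pos":{"type":"array","items":{"type":"number"}},"yaw":{"type":"number"}}}}},"required":["deltas"]}

```bash
mkdir -p pics; cat > h.py <<'E'
import numpy as np, cv2
from workcell import bot
def cap(name):
    c=bot.camera(name); np.savez(f'{name}.npz',**c); return c
def load(name): return dict(np.load(f'{name}.npz'))
def cloud(c):
    v,u=np.mgrid[:480,:640]; z=c['range_z']
    P=np.stack([(u-c['cx'])/c['fx']*z,(v-c['cy'])/c['fy']*z,z],-1)
    R=cv2.Rodrigues(c['rvec'])[0]
    W=(P-c['tvec'].ravel())@R; W[z==0]=np.nan; return W
E
python3 - <<'E'
from h import *
for n in('top','side'):
    c=cap(n); cv2.imwrite(f'pics/{n}0.png',c['image'][...,::-1])
o=bot.get_obs(); print(o['clock'],o['eef_pos'],o['tool_rot'],o['grip_width'])
E
```

```text
0.1 [ 0.19760443 -0.45868193  0.23049032] [ 9.79386456e-01  2.01993239e-01 -2.01290342e-04 -9.27910477e-04] 0.08537873536049247
```

View pics/top0.png

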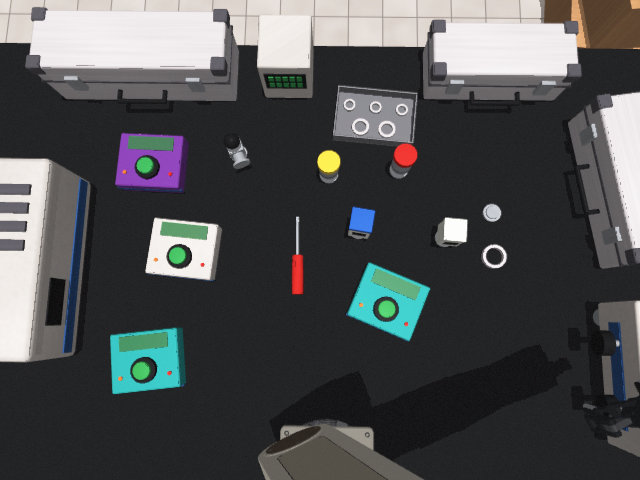

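View pics/side0.png

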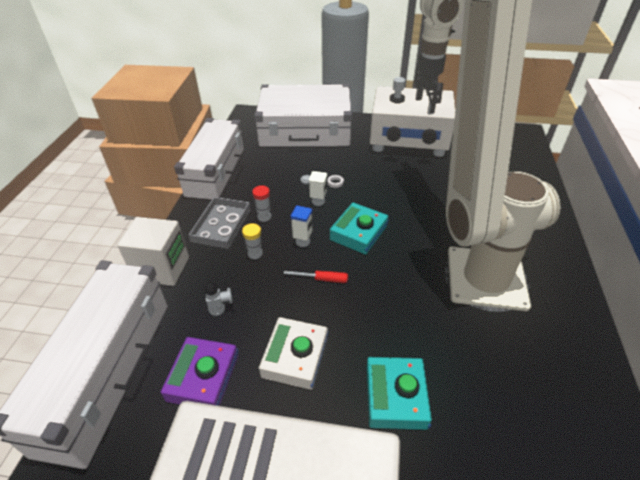

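The top view shows the blue cap at (362,221), yellow at (329,161), red at (405,155) and white at (453,230).

The green button could be one of four: white console (179,256), purple (145,166), turquoise (144,370) or turquoise (387,309). I choose the white console at (179,256), with its orange and red lamps beside it.

```bash
python3 - <<'E'
from h import *
c=load('top'); W=cloud(c); hsv=cv2.cvtColor(c['image'],cv2.COLOR_RGB2HSV)
S={'blue':((362,221),(105,125),.115),'yellow':((329,161),(22,35),.095),'red':((405,155),(-1,8),.105),'white':((453,230),None,.1),'btn':((179,256),(50,75),.05)}
for n,((u,v),h,z) in S.items():
    m=np.zeros((480,640),bool); m[v-24:v+25,u-24:u+25]=1
    if n=='btn': m[:v-14]=0
    if h: m&=(hsv[...,0]>=h[0])&(hsv[...,0]<=h[1])&(hsv[...,1]>120)&(hsv[...,2]>60)
    P=W[m]; P=P[~np.isnan(P[:,0])]
    zt=np.percentile(P[:,2],90); T=P[abs(P[:,2]-zt)<.006]
    print(n,len(T),'z',zt.round(4),'mid',((T.min(0)+T.max(0))/2).round(4),'mean',T.mean(0).round(4),'ext',np.ptp(T,0).round(3))
for n,(u,v) in {'valve':(233,142),'cons':(165,262),'case':(140,60),'screw':(297,275)}.items(): print(n,W[v,u].round(3))
I=c['image'][...,::-1]
cr=[cv2.resize(I[v-40:v+40,u-50:u+50],None,fx=4,fy=4,interpolation=cv2.INTER_CUBIC) for u,v in((179,250),(355,195))]
cv2.imwrite('pics/crop.png',np.hstack(cr))
o=bot.get_obs(); from scipy.spatial.transform import Rotation as R
print(R.from_quat(o['tool_rot']).as_matrix().round(4),o['joint_pos'])
E
```

```text
blue 530 z 0.1167 mid [ 0.5128 -0.0648  0.1153] mean [ 0.5125 -0.0649  0.1147] ext [0.051 0.049 0.009]
yellow 402 z 0.0967 mid [0.6387 0.0035 0.0956] mean [0.6381 0.0032 0.0948] ext [0.046 0.046 0.01 ]
red 406 z 0.1071 mid [ 0.6516 -0.154   0.1056] mean [ 0.6513 -0.154   0.1051] ext [0.047 0.046 0.009]
white 530 z 0.1003 mid [ 0.4984 -0.2525  0.0996] mean [ 0.4977 -0.2522  0.1   ] ext [0.047 0.047 0.01 ]
btn 223 z 0.0683 mid [0.4423 0.313  0.0671] mean [0.4415 0.3131 0.0662] ext [0.034 0.034 0.009]
valve [0.676 0.201 0.098]
cons [0.43  0.344 0.045]
case [0.828 0.387 0.149]
screw [0.409 0.066 0.022]
[[ 9.184e-01  3.957e-01 -8.000e-04]
 [ 3.957e-01 -9.184e-01  1.700e-03]
 [-0.000e+00 -1.900e-03 -1.000e+00]] [-1.16400368e+00  2.41360044e-01  3.85773869e-03  1.33519291e+00
 -1.94053224e-05  1.57080343e+00]
```

View pics/crop.png

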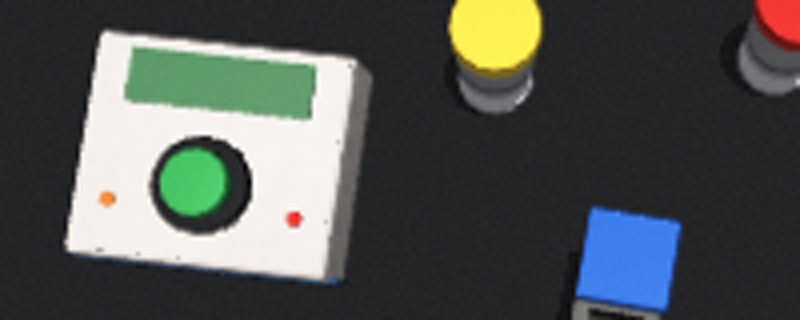

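The crop shows the white console's green button (left, about (195,182)) between the orange and red lamps. On the right are the yellow cap, the blue cap and the edge of the red cap. The measured heights match the given ones: 115, 95, 105 and 100 mm. I'll close the fingers and head for the blue gauge, staying high.

>>> jog_arm --deltas '[{"fingers": 0,"delta_pos": [0.05,-0.03,-0.03],"yaw": -0.1},{"fingers": 0,"delta_pos": [0.15,-0.08,-0.07],"yaw": -0.22},{"fingers": 0,"delta_pos": [0.27,-0.14,-0.07],"yaw": -0.36},{"fingers": 0,"delta_pos": [0.39,-0.21,-0.07],"yaw": -0.5},{"fingers": 0,"delta_pos": [0.51,-0.27,-0.07],"yaw": -0.65},{"fingers": 0,"delta_pos": [0.62,-0.33,-0.07],"yaw": -0.8},{"fingers": 0,"delta_pos": [0.7,-0.37,-0.07],"yaw": -0.92},{"fingers": 0,"delta_pos": [0.74,-0.395,-0.07],"yaw": -1},{"fingers": 0,"delta_pos": [0.74,-0.395,-0.07],"yaw": -1},{"fingers": 0,"delta_pos": [0.74,-0.395,-0.07],"yaw": -1}]'

```text
clock: 1.1
eef_pos: [0.3546, -0.2624, 0.252]
tool_rot: [0.828, 0.561, -0.0, -0.0]
ft_force: [0.1, 0.4, 0.1]
grip_width: -0.0001
grasp_force: 0.0
```

```bash
cat > go.py <<'E'
import sys
from h import *
from scipy.spatial.transform import Rotation as R
o=bot.get_obs(); M=R.from_quat(o['tool_rot']).as_matrix(); p=np.array(o['eef_pos'])
print(o['clock'],p.round(4),np.round(o['joint_pos'],2),o['grip_width'],np.round(o['ft_force'],1)); print(M.round(3))
for a in sys.argv[1:]: print(a,(M.T@(np.array(eval(a))-p)/.3).round(3))
E
python3 go.py .513,-.065,.25 .513,-.065,.135
```

```text
1.1 [ 0.3546 -0.2624  0.252 ] [-0.64  0.12 -0.09  1.36 -0.    1.31] -0.00011154787905326541 [0.1 0.4 0.1]
[[ 0.37   0.929 -0.001]
 [ 0.929 -0.37   0.   ]
 [-0.    -0.001 -1.   ]]
.513,-.065,.25 [0.807 0.247 0.006]
.513,-.065,.135 [0.807 0.247 0.39 ]
```

>>> jog_arm --deltas '[{"fingers": 0,"delta_pos": [0.06,0.02,0]},{"fingers": 0,"delta_pos": [0.18,0.055,0]},{"fingers": 0,"delta_pos": [0.32,0.1,0]},{"fingers": 0,"delta_pos": [0.46,0.14,0]},{"fingers": 0,"delta_pos": [0.6,0.185,0]},{"fingers": 0,"delta_pos": [0.71,0.22,0]},{"fingers": 0,"delta_pos": [0.78,0.24,0.02]},{"fingers": 0,"delta_pos": [0.807,0.247,0.08]},{"fingers": 0,"delta_pos": [0.807,0.247,0.15]},{"fingers": 0,"delta_pos": [0.807,0.247,0.2]},{"fingers": 0,"delta_pos": [0.807,0.247,0.22]},{"fingers": 0,"delta_pos": [0.807,0.247,0.22]}]'

```text
invalid input at $.deltas[0]: expected keys fingers, delta_pos, yaw
```

```bash
python3 go.py .513,-.065,.135; python3 - <<'E'
from h import *
c=cap('wrist'); print(c['fx'],c['cx'],c['cy'])
s=cap('side')
a=c['image'][...,::-1]; b=cv2.resize(s['image'][150:290,200:400,::-1],None,fx=3,fy=3)
cv2.imwrite('pics/w1.png',np.hstack([cv2.resize(a,(400,300)),cv2.resize(b,(400,280+20))]))
# blue cap centre from wrist fisheye
hsv=cv2.cvtColor(c['image'],cv2.COLOR_RGB2HSV); m=(hsv[...,0]>=105)&(hsv[...,0]<=125)&(hsv[...,1]>120)&(hsv[...,2]>60)
n,l,st,_=cv2.connectedComponentsWithStats(m.astype(np.uint8)); k=1+st[1:,4].argmax(); v,u=np.nonzero(l==k)
d=np.stack([u-c['cx'],v-c['cy']],-1)/c['fx']; r=np.linalg.norm(d,axis=1)
ray=np.c_[d/r[:,None]*np.sin(r)[:,None],np.cos(r)]
Rm=cv2.Rodrigues(c['rvec'])[0]; C=-Rm.T@c['tvec'].ravel(); w=ray@Rm
P=C+w*((.115-C[2])/w[:,2])[:,None]
print(len(u),P.mean(0),(P.min(0)+P.max(0))/2,np.ptp(P,0),C)
E
```

```text
1.1 [ 0.3546 -0.2624  0.252 ] [-0.64  0.12 -0.09  1.36 -0.    1.31] -0.00011154787905326541 [0.1 0.4 0.1]
[[ 0.37   0.929 -0.001]
 [ 0.929 -0.37   0.   ]
 [-0.    -0.001 -1.   ]]
.513,-.065,.135 [0.807 0.247 0.39 ]
371.64829954431775 318.68458220762847 237.0531769231359
2586 [-0.12557125 -0.39166833  0.115     ] [-0.12823164 -0.38686658  0.115     ] [0.06493136 0.23349724 0.        ] [ 0.38167551 -0.19194403  0.39476596]
```

View pics/w1.png

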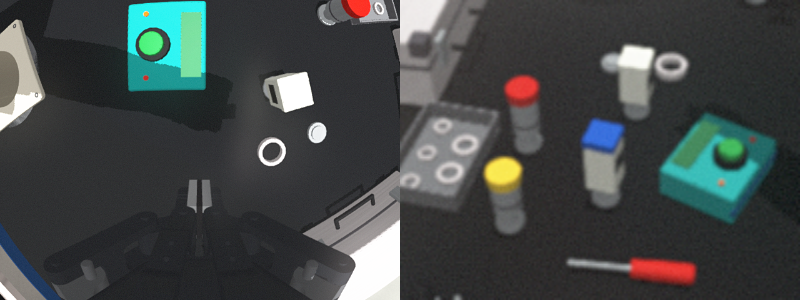

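The move was refused because every row needs a yaw value. The wrist view is from the old pose: white gauge, turquoise console and red cap in view, shut fingertips at (200,185). I'm repeating the move with yaw added.

>>> jog_arm --deltas '[{"fingers": 0,"delta_pos": [0.06,0.02,0],"yaw": 0},{"fingers": 0,"delta_pos": [0.18,0.055,0],"yaw": 0},{"fingers": 0,"delta_pos": [0.32,0.1,0],"yaw": 0},{"fingers": 0,"delta_pos": [0.46,0.14,0],"yaw": 0},{"fingers": 0,"delta_pos": [0.6,0.185,0],"yaw": 0},{"fingers": 0,"delta_pos": [0.71,0.22,0],"yaw": 0},{"fingers": 0,"delta_pos": [0.78,0.24,0.02],"yaw": 0},{"fingers": 0,"delta_pos": [0.807,0.247,0.08],"yaw": 0},{"fingers": 0,"delta_pos": [0.807,0.247,0.15],"yaw": 0},{"fingers": 0,"delta_pos": [0.807,0.247,0.2],"yaw": 0},{"fingers": 0,"delta_pos": [0.807,0.247,0.22],"yaw": 0},{"fingers": 0,"delta_pos": [0.807,0.247,0.22],"yaw": 0}]'

```text
clock: 2.4
eef_pos: [0.5124, -0.0658, 0.1854]
tool_rot: [0.828, 0.561, -0.001, -0.001]
ft_force: [0.3, -0.5, 0.0]
grip_width: -0.0001
grasp_force: 0.0
```

```bash
python3 go.py .513,-.065,.135; cat > wr.py <<'E'
import sys
from h import *
h0,h1,z=int(sys.argv[1]),int(sys.argv[2]),float(sys.argv[3])
c=cap('wrist'); s=cap('side')
a=c['image'][...,::-1]; b=s['image'][130:280,200:400,::-1]
cv2.imwrite(f'pics/w_{sys.argv[4]}.png',np.hstack([cv2.resize(a,(400,300)),cv2.resize(b,(400,300))]))
hsv=cv2.cvtColor(c['image'],cv2.COLOR_RGB2HSV); m=(hsv[...,0]>=h0)&(hsv[...,0]<=h1)&(hsv[...,1]>120)&(hsv[...,2]>60)
n,l,st,_=cv2.connectedComponentsWithStats(m.astype(np.uint8)); k=1+st[1:,4].argmax(); v,u=np.nonzero(l==k)
d=np.stack([u-c['cx'],v-c['cy']],-1)/c['fx']; r=np.linalg.norm(d,axis=1)
ray=np.c_[d/r[:,None]*np.sin(r)[:,None],np.cos(r)]
Rm=cv2.Rodrigues(c['rvec'])[0]; C=-Rm.T@c['tvec'].ravel(); w=ray@Rm
P=C+w*((z-C[2])/w[:,2])[:,None]
print(len(u),'px',u.mean(),v.mean(),P.mean(0),(P.min(0)+P.max(0))/2,np.ptp(P,0))
E
python3 wr.py 105 125 .115 blue
```

```text
2.4 [ 0.5124 -0.0658  0.1854] [-0.13  0.3  -0.04  1.24 -0.    1.82] -0.00010983082678960729 [ 0.3 -0.5  0. ]
[[ 0.371  0.929 -0.002]
 [ 0.929 -0.371  0.   ]
 [-0.001 -0.002 -1.   ]]
.513,-.065,.135 [0.003 0.001 0.168]
5640 px 317.3875886524823 244.64468085106384 [ 0.51241482 -0.06095501  0.115     ] [ 0.51208453 -0.06158948  0.115     ] [0.05177905 0.05380211 0.        ]
```

View pics/w_blue.png

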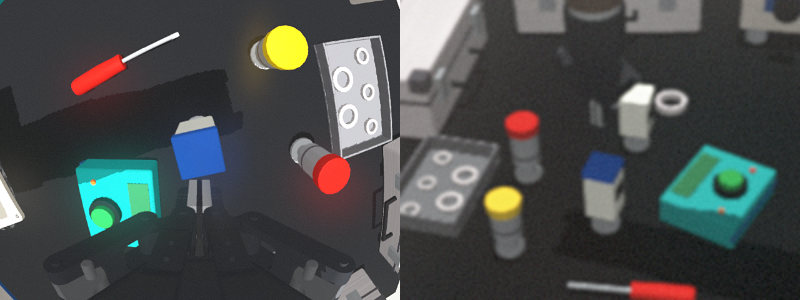

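The wrist view shows the blue cap at (198,153), with the fingertips at its edge. It agrees with the top view to about 3 mm; the fingers hide a little of the cap. I'll go down to 2 cm above it and hold.

>>> jog_arm --deltas '[{"fingers": 0,"delta_pos": [0.005,0,0.03],"yaw": 0},{"fingers": 0,"delta_pos": [0.005,0,0.08],"yaw": 0},{"fingers": 0,"delta_pos": [0.005,0,0.13],"yaw": 0},{"fingers": 0,"delta_pos": [0.005,0,0.16],"yaw": 0},{"fingers": 0,"delta_pos": [0.005,0,0.167],"yaw": 0},{"fingers": 0,"delta_pos": [0.005,0,0.167],"yaw": 0},{"fingers": 0,"delta_pos": [0.005,0,0.167],"yaw": 0},{"fingers": 0,"delta_pos": [0.005,0,0.167],"yaw": 0},{"fingers": 0,"delta_pos": [0.005,0,0.167],"yaw": 0},{"fingers": 0,"delta_pos": [0.005,0,0.167],"yaw": 0},{"fingers": 0,"delta_pos": [0.005,0,0.167],"yaw": 0},{"fingers": 0,"delta_pos": [0.005,0,0.167],"yaw": 0}]'

```text
clock: 3.7
eef_pos: [0.5137, -0.0636, 0.1363]
tool_rot: [0.828, 0.561, 0.0, 0.0]
ft_force: [-0.5, -0.5, 0.1]
grip_width: -0.0003
grasp_force: 0.0
```

>>> jog_arm --deltas '[{"fingers": 0,"delta_pos": [0,0,0],"yaw": 0},{"fingers": 0,"delta_pos": [0,0,0],"yaw": 0},{"fingers": 0,"delta_pos": [0,0,0],"yaw": 0},{"fingers": 0,"delta_pos": [0,0,0],"yaw": 0},{"fingers": 0,"delta_pos": [0,0,0],"yaw": 0},{"fingers": 0,"delta_pos": [0,0,0],"yaw": 0},{"fingers": 0,"delta_pos": [0,0,0],"yaw": 0},{"fingers": 0,"delta_pos": [0,0,0],"yaw": 0},{"fingers": 0,"delta_pos": [0,0,0],"yaw": 0},{"fingers": 0,"delta_pos": [0,0,0],"yaw": 0},{"fingers": 0,"delta_pos": [0,0,0],"yaw": 0},{"fingers": 0,"delta_pos": [0,0,0],"yaw": 0}]'

```text
clock: 4.9
eef_pos: [0.5137, -0.0636, 0.1362]
tool_rot: [0.828, 0.561, 0.0, 0.0]
ft_force: [0.1, 0.3, 0.6]
grip_width: 0.0002
grasp_force: 0.0
```

>>> jog_arm --deltas '[{"fingers": 0,"delta_pos": [0,0,0],"yaw": 0},{"fingers": 0,"delta_pos": [0,0,0],"yaw": 0},{"fingers": 0,"delta_pos": [0,0,0],"yaw": 0},{"fingers": 0,"delta_pos": [0,0,0],"yaw": 0},{"fingers": 0,"delta_pos": [0,0,0],"yaw": 0},{"fingers": 0,"delta_pos": [0,0,0],"yaw": 0},{"fingers": 0,"delta_pos": [0,0,0],"yaw": 0},{"fingers": 0,"delta_pos": [0,0,0],"yaw": 0},{"fingers": 0,"delta_pos": [0,0,0],"yaw": 0}]'

```text
clock: 5.8
eef_pos: [0.5137, -0.0636, 0.1362]
tool_rot: [0.828, 0.561, 0.0, -0.0]
ft_force: [-0.0, 0.7, 0.1]
grip_width: -0.0
grasp_force: 0.0
```

```bash
python3 go.py .5125,-.064,.24 .638,.0035,.22 .638,.0035,.165 .638,.0035,.115
```

```text
5.8 [ 0.5137 -0.0636  0.1362] [-0.12  0.34 -0.12  1.11  0.    1.83] -8.043136104277728e-06 [-0.   0.7  0.1]
[[ 0.37   0.929 -0.   ]
 [ 0.929 -0.37   0.   ]
 [ 0.    -0.    -1.   ]]
.5125,-.064,.24 [-0.003 -0.003 -0.346]
.638,.0035,.22 [ 0.361  0.302 -0.279]
.638,.0035,.165 [ 0.361  0.302 -0.096]
.638,.0035,.115 [0.361 0.302 0.071]
```

>>> jog_arm --deltas '[{"fingers": 0,"delta_pos": [0,0,-0.06],"yaw": 0},{"fingers": 0,"delta_pos": [0,0,-0.17],"yaw": 0},{"fingers": 0,"delta_pos": [0.01,0.01,-0.25],"yaw": 0},{"fingers": 0,"delta_pos": [0.06,0.05,-0.28],"yaw": 0},{"fingers": 0,"delta_pos": [0.15,0.12,-0.28],"yaw": 0},{"fingers": 0,"delta_pos": [0.25,0.2,-0.28],"yaw": 0},{"fingers": 0,"delta_pos": [0.33,0.27,-0.28],"yaw": 0},{"fingers": 0,"delta_pos": [0.36,0.3,-0.26],"yaw": 0},{"fingers": 0,"delta_pos": [0.361,0.302,-0.19],"yaw": 0},{"fingers": 0,"delta_pos": [0.361,0.302,-0.12],"yaw": 0},{"fingers": 0,"delta_pos": [0.361,0.302,-0.1],"yaw": 0},{"fingers": 0,"delta_pos": [0.361,0.302,-0.1],"yaw": 0}]'

```text
clock: 7.0
eef_pos: [0.6365, 0.0032, 0.1647]
tool_rot: [0.828, 0.561, -0.002, -0.001]
ft_force: [-0.2, 0.7, 1.3]
grip_width: -0.0001
grasp_force: 0.0
```

```bash
python3 wr.py 22 35 .095 yellow;  python3 go.py .638,.0035,.115
```

```text
4932 px 321.2897404703974 244.8337388483374 [0.63865308 0.00723309 0.095     ] [0.63806038 0.00670338 0.095     ] [0.04772473 0.050805   0.        ]
7.1 [0.6381 0.0032 0.1671] [ 0.01  0.55  0.3   1.32 -0.    1.95] -0.00011629763348659928 [-0.1  0.2  0.5]
[[ 0.37   0.929  0.001]
 [ 0.929 -0.37  -0.   ]
 [ 0.     0.001 -1.   ]]
.638,.0035,.115 [ 0.001 -0.001  0.174]
```

View pics/w_yellow.png

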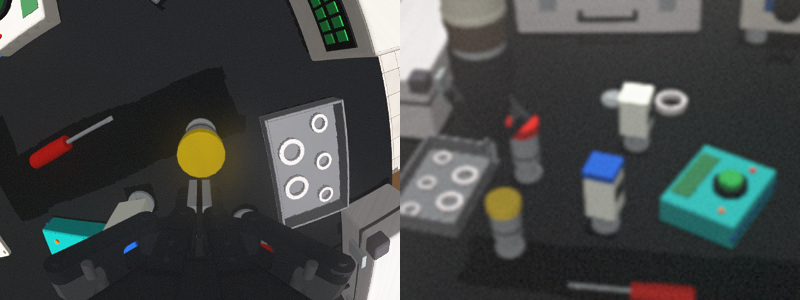

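The yellow cap sits at (201,153) in the wrist view, lined up with the fingertips. The blue gauge is still standing. I'll go down and hold.

>>> jog_arm --deltas '[{"fingers": 0,"delta_pos": [0.004,0,0.03],"yaw": 0},{"fingers": 0,"delta_pos": [0.004,0,0.08],"yaw": 0},{"fingers": 0,"delta_pos": [0.004,0,0.13],"yaw": 0},{"fingers": 0,"delta_pos": [0.004,0,0.165],"yaw": 0},{"fingers": 0,"delta_pos": [0.004,0,0.172],"yaw": 0},{"fingers": 0,"delta_pos": [0.004,0,0.172],"yaw": 0},{"fingers": 0,"delta_pos": [0.004,0,0.172],"yaw": 0},{"fingers": 0,"delta_pos": [0.004,0,0.172],"yaw": 0},{"fingers": 0,"delta_pos": [0.004,0,0.172],"yaw": 0},{"fingers": 0,"delta_pos": [0.004,0,0.172],"yaw": 0},{"fingers": 0,"delta_pos": [0.004,0,0.172],"yaw": 0},{"fingers": 0,"delta_pos": [0.004,0,0.172],"yaw": 0}]'

```text
clock: 8.3
eef_pos: [0.6384, 0.0047, 0.1147]
tool_rot: [0.828, 0.561, 0.0, 0.0]
ft_force: [-0.8, 0.7, -0.1]
grip_width: -0.0001
grasp_force: 0.0
```

>>> jog_arm --deltas '[{"fingers": 0,"delta_pos": [0,0,0],"yaw": 0},{"fingers": 0,"delta_pos": [0,0,0],"yaw": 0},{"fingers": 0,"delta_pos": [0,0,0],"yaw": 0},{"fingers": 0,"delta_pos": [0,0,0],"yaw": 0},{"fingers": 0,"delta_pos": [0,0,0],"yaw": 0},{"fingers": 0,"delta_pos": [0,0,0],"yaw": 0},{"fingers": 0,"delta_pos": [0,0,0],"yaw": 0},{"fingers": 0,"delta_pos": [0,0,0],"yaw": 0},{"fingers": 0,"delta_pos": [0,0,0],"yaw": 0},{"fingers": 0,"delta_pos": [0,0,0],"yaw": 0},{"fingers": 0,"delta_pos": [0,0,0],"yaw": 0},{"fingers": 0,"delta_pos": [0,0,0],"yaw": 0}]'

```text
clock: 9.5
eef_pos: [0.6384, 0.0047, 0.1146]
tool_rot: [0.828, 0.561, 0.0, 0.0]
ft_force: [-0.5, -0.2, -0.9]
grip_width: 0.0002
grasp_force: 0.0
```

>>> jog_arm --deltas '[{"fingers": 0,"delta_pos": [0,0,0],"yaw": 0},{"fingers": 0,"delta_pos": [0,0,0],"yaw": 0},{"fingers": 0,"delta_pos": [0,0,0],"yaw": 0},{"fingers": 0,"delta_pos": [0,0,0],"yaw": 0},{"fingers": 0,"delta_pos": [0,0,0],"yaw": 0},{"fingers": 0,"delta_pos": [0,0,0],"yaw": 0},{"fingers": 0,"delta_pos": [0,0,0],"yaw": 0},{"fingers": 0,"delta_pos": [0,0,0],"yaw": 0},{"fingers": 0,"delta_pos": [0,0,0],"yaw": 0}]'

```text
clock: 10.4
eef_pos: [0.6384, 0.0047, 0.1146]
tool_rot: [0.828, 0.561, -0.0, 0.0]
ft_force: [-0.1, 0.3, 0.0]
grip_width: 0.0002
grasp_force: 0.0
```

```bash
python3 go.py .638,.0035,.21 .442,.313,.21
```

```text
10.4 [0.6384 0.0047 0.1146] [ 0.01  0.58  0.21  1.2  -0.    1.96] 0.00024963112740903736 [-0.1  0.3  0. ]
[[ 0.37   0.929 -0.   ]
 [ 0.929 -0.37  -0.   ]
 [-0.     0.    -1.   ]]
.638,.0035,.21 [-0.004  0.    -0.318]
.442,.313,.21 [ 0.713 -0.988 -0.318]
```

>>> jog_arm --deltas '[{"fingers": 0,"delta_pos": [0,0,-0.06],"yaw": 0},{"fingers": 0,"delta_pos": [0,0,-0.17],"yaw": 0},{"fingers": 0,"delta_pos": [0.01,-0.015,-0.27],"yaw": 0},{"fingers": 0,"delta_pos": [0.05,-0.07,-0.318],"yaw": 0},{"fingers": 0,"delta_pos": [0.12,-0.17,-0.318],"yaw": 0},{"fingers": 0,"delta_pos": [0.2,-0.28,-0.318],"yaw": 0},{"fingers": 0,"delta_pos": [0.29,-0.4,-0.318],"yaw": 0},{"fingers": 0,"delta_pos": [0.38,-0.52,-0.318],"yaw": 0},{"fingers": 0,"delta_pos": [0.46,-0.64,-0.318],"yaw": 0},{"fingers": 0,"delta_pos": [0.54,-0.75,-0.318],"yaw": 0},{"fingers": 0,"delta_pos": [0.58,-0.81,-0.318],"yaw": 0},{"fingers": 0,"delta_pos": [0.6,-0.83,-0.318],"yaw": 0}]'

```text
clock: 11.6
eef_pos: [0.4707, 0.2662, 0.2096]
tool_rot: [0.826, 0.563, -0.001, -0.0]
ft_force: [0.1, -0.7, -0.0]
grip_width: 0.0003
grasp_force: 0.0
```

```bash
python3 go.py .442,.313,.21 .442,.313,.12
```

```text
11.6 [0.4707 0.2662 0.2096] [0.51 0.33 0.07 1.31 0.   2.46] 0.00028907852712841287 [ 0.1 -0.7 -0. ]
[[ 0.366  0.931 -0.001]
 [ 0.931 -0.366 -0.   ]
 [-0.001 -0.001 -1.   ]]
.442,.313,.21 [ 0.11  -0.146 -0.001]
.442,.313,.12 [ 0.11  -0.146  0.299]
```

>>> jog_arm --deltas '[{"fingers": 0,"delta_pos": [0.04,-0.055,0.02],"yaw": 0},{"fingers": 0,"delta_pos": [0.09,-0.12,0.08],"yaw": 0},{"fingers": 0,"delta_pos": [0.112,-0.156,0.16],"yaw": 0},{"fingers": 0,"delta_pos": [0.113,-0.158,0.24],"yaw": 0},{"fingers": 0,"delta_pos": [0.113,-0.158,0.29],"yaw": 0},{"fingers": 0,"delta_pos": [0.113,-0.158,0.3],"yaw": 0},{"fingers": 0,"delta_pos": [0.113,-0.158,0.3],"yaw": 0},{"fingers": 0,"delta_pos": [0.113,-0.158,0.3],"yaw": 0}]'

```text
clock: 12.4
eef_pos: [0.4428, 0.3131, 0.1209]
tool_rot: [0.828, 0.561, 0.001, 0.0]
ft_force: [0.4, -0.2, 0.4]
grip_width: 0.0004
grasp_force: 0.0
```

```bash
python3 wr.py 55 75 .067 btn;  python3 go.py .442,.313,.067
```

```text
3501 px 62.919451585261356 252.4990002856327 [0.28288414 0.38060944 0.067     ] [0.28225696 0.38071329 0.067     ] [3.74661342e-02 9.21347114e-02 5.55111512e-17]
12.5 [0.4429 0.3133 0.1212] [ 0.62  0.39 -0.08  1.1  -0.    2.57] -0.00028157708126037026 [-0.6  0.7 -0.2]
[[ 0.37   0.929  0.002]
 [ 0.929 -0.37   0.001]
 [ 0.002  0.001 -1.   ]]
.442,.313,.067 [-0.002 -0.003  0.181]
```

View pics/w_btn.png

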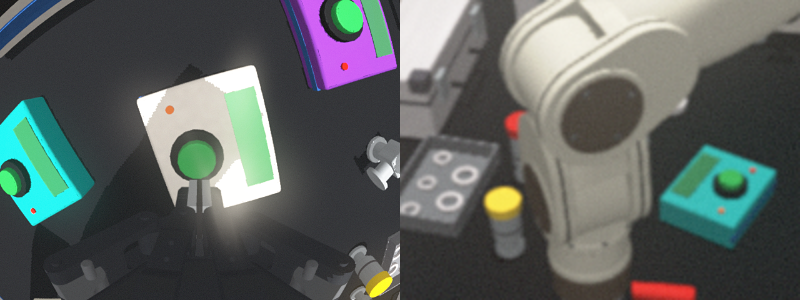

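The wrist view shows the white console under the tool, with its button at (197,158) right at the fingertips. The purple and turquoise consoles are well clear. I'll press slowly and watch the force.

>>> jog_arm --deltas '[{"fingers": 0,"delta_pos": [-0.002,-0.001,0.05],"yaw": 0},{"fingers": 0,"delta_pos": [-0.002,-0.001,0.11],"yaw": 0},{"fingers": 0,"delta_pos": [-0.002,-0.001,0.15],"yaw": 0},{"fingers": 0,"delta_pos": [-0.002,-0.001,0.17],"yaw": 0},{"fingers": 0,"delta_pos": [-0.002,-0.001,0.178],"yaw": 0},{"fingers": 0,"delta_pos": [-0.002,-0.001,0.183],"yaw": 0},{"fingers": 0,"delta_pos": [-0.002,-0.001,0.187],"yaw": 0},{"fingers": 0,"delta_pos": [-0.002,-0.001,0.19],"yaw": 0},{"fingers": 0,"delta_pos": [-0.002,-0.001,0.19],"yaw": 0}]'

```text
clock: 13.4
eef_pos: [0.4418, 0.3127, 0.0635]
tool_rot: [0.828, 0.561, 0.0, 0.0]
ft_force: [-1.5, -1.4, 3.7]
grip_width: 0.0
grasp_force: 1.7
```

>>> jog_arm --deltas '[{"fingers": 0,"delta_pos": [0,0,0.003],"yaw": 0},{"fingers": 0,"delta_pos": [0,0,0.006],"yaw": 0},{"fingers": 0,"delta_pos": [0,0,0.009],"yaw": 0},{"fingers": 0,"delta_pos": [0,0,0.009],"yaw": 0},{"fingers": 0,"delta_pos": [0,0,0.009],"yaw": 0}]'

```text
clock: 13.9
eef_pos: [0.4418, 0.3127, 0.061]
tool_rot: [0.828, 0.561, 0.0, 0.0]
ft_force: [-2.6, -1.6, 8.4]
grip_width: 0.0004
grasp_force: 3.9
```

>>> jog_arm --deltas '[{"fingers": 0,"delta_pos": [0,0,0.003],"yaw": 0},{"fingers": 0,"delta_pos": [0,0,0.005],"yaw": 0},{"fingers": 0,"delta_pos": [0,0,0.005],"yaw": 0},{"fingers": 0,"delta_pos": [0,0,0.005],"yaw": 0}]'

```text
clock: 14.3
eef_pos: [0.4418, 0.3127, 0.0609]
tool_rot: [0.828, 0.561, 0.001, 0.0]
ft_force: [-3.8, -4.1, 16.2]
grip_width: -0.0002
grasp_force: 7.9
```

The tip stopped moving while the force kept rising (16 N), so the button is on its hard stop. I'm releasing it straight up.

>>> jog_arm --deltas '[{"fingers": 0,"delta_pos": [0,0,-0.02],"yaw": 0},{"fingers": 0,"delta_pos": [0,0,-0.06],"yaw": 0},{"fingers": 0,"delta_pos": [0,0,-0.14],"yaw": 0},{"fingers": 0,"delta_pos": [0,0,-0.24],"yaw": 0},{"fingers": 0,"delta_pos": [0,0,-0.34],"yaw": 0},{"fingers": 0,"delta_pos": [0,0,-0.42],"yaw": 0},{"fingers": 0,"delta_pos": [0,0,-0.45],"yaw": 0},{"fingers": 0,"delta_pos": [0,0,-0.45],"yaw": 0},{"fingers": 0,"delta_pos": [0,0,-0.45],"yaw": 0},{"fingers": 0,"delta_pos": [0,0,-0.45],"yaw": 0}]'

```text
clock: 15.3
eef_pos: [0.4407, 0.312, 0.192]
tool_rot: [0.828, 0.561, -0.002, 0.0]
ft_force: [0.3, 0.3, 0.6]
grip_width: -0.0002
grasp_force: 0.0
```

```bash
python3 go.py; python3 - <<'E'
from h import *
o=load('top'); c=cap('top'); W0=cloud(o);W=cloud(c)
cv2.imwrite('pics/end.png',c['image'][...,::-1])
for n,(u,v) in {'blue':(362,218),'yel':(329,161),'red':(405,155),'white':(453,228)}.items():
    print(n,W0[v-10:v+10,u-10:u+10].reshape(-1,3).mean(0).round(4),W[v-10:v+10,u-10:u+10].reshape(-1,3).mean(0).round(4))
E
```

```text
15.3 [0.4407 0.312  0.192 ] [0.62 0.34 0.04 1.27 0.   2.57] -0.00019440331582866382 [0.3 0.3 0.6]
[[ 0.37   0.929 -0.003]
 [ 0.929 -0.37  -0.002]
 [-0.003 -0.002 -1.   ]]
blue [ 0.5175 -0.0651  0.111 ] [nan nan nan]
yel [0.6426 0.0025 0.0877] [nan nan nan]
red [nan nan nan] [ 0.6533 -0.1534  0.1003]
white [nan nan nan] [nan nan nan]
```

View pics/end.png

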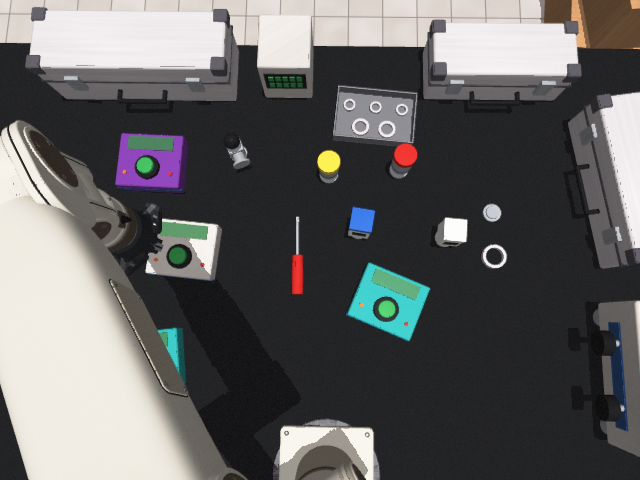

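The final top view shows the gauges at the same pixels as at the start, the bench undisturbed, and the button at (179,256) clear of the tool. I'm handing in.

```bash
python3 -c "
from workcell import bot; print(bot.job_done())"
```

```text
the job is handed in; nothing more can be done
None
```

I pointed at the blue gauge and then the yellow gauge for over two seconds each, about 2 cm above each cap, then pressed the white console's green button to its stop and released it; nothing else looked moved in the final picture, and the job was handed in at about 15 s.

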